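# Line up the oil bottles by height on the display tray

### The job

Set the workshop's four essential-oil bottles out in a row on the cream tray by height: one upright in the middle of each cork coaster, the shortest next to the green end strip and each one taller than the last towards the white end. Set them down gently without tipping or dropping any, let go of them all, and leave the bowl, spray bottle and cup stack where they stand.

Things in the scene. Friction and masses are not known exactly. Their poses are not given: they have to be found in the camera images.
- oil_red: essential-oil bottle, loose: round amber body of 32 mm diameter up to 36 mm height with a red label round it, narrower black screw cap with a red disc on top; 58 mm tall over all; grip the body, e.g. 30 mm above its foot (lower, the cap may meet the palm of a short-fingered gripper). Origin: centre of its underside, z up along the bottle
- oil_yellow: essential-oil bottle, loose: round amber body of 44 mm diameter up to 56 mm height with a yellow label round it, narrower black screw cap with a yellow disc on top; 78 mm tall over all; grip the body, e.g. 40 mm above its foot (lower, the cap may meet the palm of a short-fingered gripper). Origin: centre of its underside, z up along the bottle
- oil_blue: essential-oil bottle, loose: round amber body of 34 mm diameter up to 76 mm height with a blue label round it, narrower black screw cap with a blue disc on top; 98 mm tall over all; grip the body, e.g. 60 mm above its foot (lower, the cap may meet the palm of a short-fingered gripper). Origin: centre of its underside, z up along the bottle
- oil_white: essential-oil bottle, loose: round amber body of 40 mm diameter up to 98 mm height with a white label round it, narrower black screw cap with a white disc on top; 120 mm tall over all; grip the body, e.g. 80 mm above its foot (lower, the cap may meet the palm of a short-fingered gripper). Origin: centre of its underside, z up along the bottle
- tray: fixed cream display tray, 120 mm (its x) by 420 mm (its y), floor 6 mm thick, rim 10 mm high over the table; four coasters stand in a row along its y axis, 80 mm apart. It is placed and turned anew each time. Origin: centre of its underside, at table height
- mark_1: round cork coaster, 70 mm diameter, 4 mm thick, fixed on the tray; its top is 10 mm above the table. First in the row, 120 mm from the tray's centre towards tray +y. Origin: centre of its underside (6 mm above the table)
- mark_2: round cork coaster, 70 mm diameter, 4 mm thick, fixed on the tray; its top is 10 mm above the table. Second in the row, 40 mm from the centre towards tray +y. Origin: centre of its underside (6 mm above the table)
- mark_3: round cork coaster, 70 mm diameter, 4 mm thick, fixed on the tray; its top is 10 mm above the table. Third in the row, 40 mm from the centre towards tray -y. Origin: centre of its underside (6 mm above the table)
- mark_4: round cork coaster, 70 mm diameter, 4 mm thick, fixed on the tray; its top is 10 mm above the table. Last in the row, 120 mm from the centre towards tray -y. Origin: centre of its underside (6 mm above the table)
- green_end: green strip 90 x 24 x 10 mm fixed across one end of the tray, 185 mm from its centre, beyond the last coaster; either end (tray +y or -y) from start to start. A like strip at the other end is white. Origin: centre of its underside, 6 mm above the table; its top is 16 mm above the table
- bowl: green plastic mixing bowl, 130 mm across, 60 mm high, a loose bystander. Origin: centre of its underside
- spray: clear spray bottle with white pump, 36 mm diameter, 125 mm tall, a loose bystander. Origin: centre of its underside
- cups: stack of orange cups, 71 mm diameter, 130 mm tall, a loose bystander. Origin: centre of its underside
Things that resemble listed ones, but are neither listed nor needed, are in the scene too. What is shaped like the oil_white but pink or turquoise is not meant.

How it is judged:
At the end, for the whole second after the job is handed in: Each bottle stands upright (within 0.1 rad), released and at rest on its coaster, its axis within 15 mm of the coaster's centre; counted from the green strip the order is red (58 mm), yellow (78 mm), blue (98 mm), white label (120 mm) (((y of green_end in the frame of tray above 0 m and horizontal distance between oil_red and mark_1 below 0.015 m and horizontal distance between oil_yellow and mark_2 below 0.015 m and horizontal distance between oil_blue and mark_3 below 0.015 m and horizontal distance between oil_white and mark_4 below 0.015 m) or (y of green_end in the frame of tray below 0 m and horizontal distance between oil_red and mark_4 below 0.015 m and horizontal distance between oil_yellow and mark_3 below 0.015 m and horizontal distance between oil_blue and mark_2 below 0.015 m and horizontal distance between oil_white and mark_1 below 0.015 m)) and angle between each of oil_red, oil_yellow, oil_blue, oil_white's own z axis and vertical below 0.1 rad and height (world z) of oil_red between 0.006 and 0.014 m and linear speed of each of oil_red, oil_yellow, oil_blue, oil_white below 0.02 m/s and angular speed of each of oil_red, oil_yellow, oil_blue, oil_white below 0.2 rad/s and height (world z) of oil_yellow between 0.006 and 0.014 m and height (world z) of oil_blue between 0.006 and 0.014 m and height (world z) of oil_white between 0.006 and 0.014 m); the robot touches nothing.
It fails at once if a bystander (bowl, spray bottle or cup stack) is shifted by more than 25 mm or tipped (distance of any of bowl, spray, cups from where it was at the start of the episode above 0.025 m or angle between any of bowl, spray, cups's own z axis and vertical above 0.4 rad).
It fails at once if an oil bottle is tipped over (more than 45 degrees) (angle between any of oil_red, oil_yellow, oil_blue, oil_white's own z axis and vertical above 0.785 rad).
It fails at once if an oil bottle is let go in the air, its foot more than 45 mm above the table ((height (world z) of oil_red above 0.045 m and contact force between oil_red and the fingers below 0.02 N) or (height (world z) of oil_yellow above 0.045 m and contact force between oil_yellow and the fingers below 0.02 N) or (height (world z) of oil_blue above 0.045 m and contact force between oil_blue and the fingers below 0.02 N) or (height (world z) of oil_white above 0.045 m and contact force between oil_white and the fingers below 0.02 N)).
It also fails if it takes over 99 s, if anything falls off the work surface, if the arm or the gripper's body presses on something with over 40 N, if the wrist force passes 120 N, or if a joint passes its speed limit or range.

### The arm

A 7-joint arm with a two-finger parallel gripper is mounted at the origin on the work surface. World frame = base frame: x ahead of the robot, y to its left, z up, the work surface at z = 0. Lengths are in m, angles in rad, forces in N, time in s.
With the tool pointing down it reaches from about 0.425 to 0.925 m from the base axis. Payload 6.8 kg.
Tool frame: the origin (TCP) lies between the finger pads; the fingertips stand 14 mm ahead of it and the grasp point (between the pads) lies 5 mm behind it; z points along the fingers, y is the line along which they close (so a half turn about z gives the same grasp; the last joint's range is limited). The gripper opens to 85 mm and grips with 20 to 120 N. Pads are 22 mm wide; open, the fingers measure 114 mm over their backs; the gripper's body (76 mm by 85 mm) begins 54 mm behind the grasp point. The pads swing forward as they close: fully open they stand 13 mm farther back than shut.
Start: joints at [-0.108, 0.477, 0.022, 1.555, -0.011, 1.109, -0.083], TCP at [0.675, 0, 0.245] pointing down, gripper open.
Joint ranges: [-2.96, 2.96], [-0.34, 2.1], [-1.41, 1.46], [0.24, 2.44], [-1.37, 4.51], [0.17, 1.92], [-2.96, 2.96]. Speed limits (rad/s): [2.39, 2.39, 3.14, 3.14, 3.14, 3.14, 3.14].

### API

Orientations are given as a rotation vector (axis times angle).
In Python, from bench import r, eyes, ticket gives the robot as it stands. The module is installed in compiled form; this text tells all that it offers.
- The arm moves only by the tool arm_command, never from a script. Its argument "plan" is text: rows parted by semicolons, each of 4 numbers parted by spaces: the shift along the tool's x, y, z in m, then the turn about the tool's z in degrees. In form: tx ty tz yaw; .... A call has 1 to 20 rows; each row shifts and turns the commanded pose from where the row before left it, along the tool's axes as they then stand; what a row does not reach is not made up. A row lasts 1/8 s, in which the tool goes at most 62.5 mm and 10.7 degrees, less where a joint would pass 70% of its speed; a pose out of reach is approached as far as the arm can. A call is refused whole if a number of a shift passes 0.0625 or a number of a turn 10.7, either way. A call with a gripper value outside its range is refused whole. "hand" is the closure, from -1 (fully open) to 1 (shut), set as the call begins (left out, the last holds). The fingers move at their own pace and stop on an object; "grip_force" is the grip in N (left out, the last holds). Time passes only in rows, so rows that do not move let the fingers close. It gives the time, the measured TCP pose, the force, the opening and the grip force at its end, in the units of the state.
- r.get_obs(): the state, without advancing time (a new reading comes with each control period).
- eyes.grab_frame(name): name is "scene" or "side" or "wrist"; returns (picture, depth): 384x512x3 uint8, red, green, blue; 384x512 float32, m along the optical axis (not along the pixel's ray), 0 where there is no reading.
- eyes.calibration(name): a dict with "fov_y" (degrees; the focal length in pixels is half the picture's height over the tangent of half this angle, whatever the lens; pixels are square), "cx", "cy" (the principal point, pixels), "origin" and "attitude" of the camera in the world; the wrist camera has in their place "tool_from_camera" (4x4, takes a point from camera to tool coordinates, whose origin is the TCP and whose axes are the flange's). Camera axes: x right, y up, looking along -z (the intrinsics and any distortion apply to the point x, -y, -z); pixel columns grow to the right and rows downward; lengths in m; the calibration is good to about 2 mm. The wrist camera is an equidistant fisheye: a pixel r from the principal point sees the ray r / f radians off the axis. A picture is of the moment at which its call begins: read the wrist's pose just before it. calibration takes no time and is no camera call.
- ticket.hand_in(): hands the job in; it is judged then, once.
The state is a dict: "clock": time; "joints": joint angles; "qvel": joint speeds; "tau": joint torques, N m; "tcp_pos": TCP position; "orientation": TCP orientation; "contact_force": force on the tool from outside, world axes, zero at the start; "moment": the same for the moment, N m; "grip_width": finger opening in m; "gripper_force": force on a finger pad.
Only numpy, scipy, OpenCV 4.12 (cv2) and the standard library are available. Lean on these libraries where they do the work, as an engineer would, in place of code of your own. Each camera call takes 0.05 s, during which the arm holds its last target. There are 200 camera calls.

## Working session

There is one attempt and no reset: what is moved stays moved. The work goes in short steps, Python scripts to look and compute and a tool call to move; the robot and the scene stay as the last step left them, time stands still between calls to the robot, and variables do not carry over. Pictures are saved under pics/ and viewed, at most 14 in all, crops included, and the job is handed in when it is done.

Besides the shell and the picture viewer there is one more tool, called after "Call:" by a JSON object that holds its "api" and its "payload", one argument or row to a line. arm_command: Moves the arm, as the interface text tells. Its arguments: {"type":"object","properties":{"plan":{"type":"string"},"hand":{"type":"number"},"grip_force":{"type":"number"}},"required":["plan"]}

```bash
mkdir -p pics
python3 - <<'E'
from bench import r,eyes,ticket
import cv2,numpy as np
o=r.get_obs();print({k:np.round(v,3) for k,v in o.items()})
for n in("scene","side","wrist"):
    p,d=eyes.grab_frame(n);print(n,eyes.calibration(n))
    cv2.imwrite(f"pics/{n}0.png",p[:,:,::-1]);np.savez(f"{n}0.npz",p=p,d=d)
E
```

```text
{'clock': np.float64(0.0), 'joints': array([-0.108,  0.478,  0.022,  1.556, -0.011,  1.109, -0.083]), 'qvel': array([ 0.001, -0.   ,  0.002, -0.   , -0.001,  0.   ,  0.002]), 'tau': array([-1.0000e-03, -5.9644e+01,  1.6080e+00, -2.8119e+01,  1.2000e-02,
        9.0000e-03,  0.0000e+00]), 'tcp_pos': array([ 0.674, -0.   ,  0.244]), 'orientation': array([-2.221e+00, -2.221e+00,  2.000e-03]), 'contact_force': array([0.535, 0.409, 0.351]), 'moment': array([-0.039, -0.042, -0.001]), 'gripper_force': np.float64(0.0), 'grip_width': np.float64(0.086)}
scene {'fov_y': 54.77999654412713, 'cx': 251.25231907926656, 'cy': 189.6635498536917, 'origin': array([0.99432865, 0.70212356, 0.83721273]), 'attitude': array([0.30596947, 1.01548813, 2.34075043])}
side {'fov_y': 46.875507150031105, 'cx': 255.52714895018772, 'cy': 188.7570039209788, 'origin': array([0.10538257, 0.93775907, 1.12987828]), 'attitude': array([ 0.22990789, -0.99423994, -2.56371859])}
wrist {'fov_y': 65.70646984690485, 'cx': 254.23694476047942, 'cy': 192.45190679092497, 'tool_from_camera': array([[ 3.40143154e-04,  9.54937235e-01,  2.96807617e-01,
         7.55736388e-02],
       [ 9.99999884e-01, -4.26363939e-04,  2.25761342e-04,
         9.43439690e-05],
       [ 3.42135976e-04,  2.96807505e-01, -9.54937269e-01,
        -1.29145276e-01],
       [ 0.00000000e+00,  0.00000000e+00,  0.00000000e+00,
         1.00000000e+00]])}
```

View pics/scene0.png

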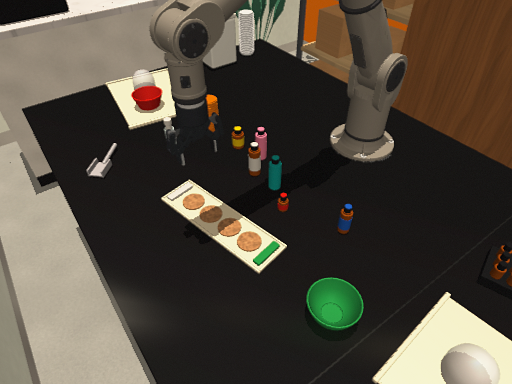

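View pics/side0.png

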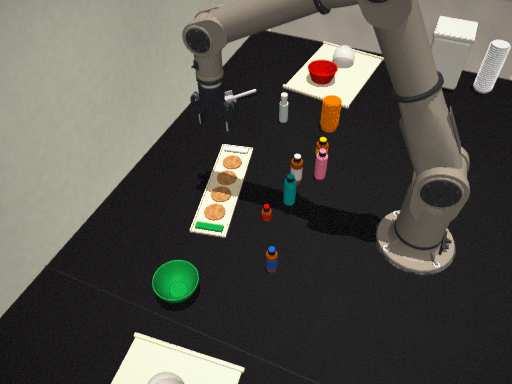

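View pics/wrist0.png

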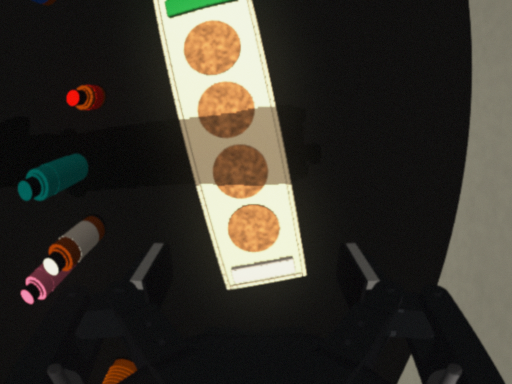

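```bash
cat > h.py <<'E'
import numpy as np,cv2
from scipy.spatial.transform import Rotation as R
from bench import r,eyes,ticket
def ray(n,u,v,obs=None):
    c=eyes.calibration(n);f=192/np.tan(np.radians(c["fov_y"])/2)
    x,y=(u-c["cx"])/f,(v-c["cy"])/f
    if n=="wrist":
        t=np.hypot(x,y);s=np.sin(t)/max(t,1e-9)
        d=np.array([x*s,-y*s,-np.cos(t)]);T=c["tool_from_camera"]
        Q=R.from_rotvec(obs["orientation"]).as_matrix()
        return obs["tcp_pos"]+Q@T[:3,3],Q@T[:3,:3]@d
    d=np.array([x,-y,-1.]);return c["origin"],R.from_rotvec(c["attitude"]).apply(d)
def onz(n,u,v,z,obs=None):
    o,d=ray(n,u,v,obs);return o+d*(z-o[2])/d[2]
RNG={"red":[(0,170,130),(6,255,255)],"yellow":[(22,150,120),(33,255,255)],"blue":[(105,150,80),(125,255,255)],"white":[(0,0,150),(179,60,255)],
"cork":[(5,60,60),(18,200,255)],"green":[(55,150,60),(75,255,255)]}
def blobs(p,col,amin=4):
    h=cv2.cvtColor(p,cv2.COLOR_RGB2HSV);m=cv2.inRange(h,*map(np.array,RNG[col]))
    n,l,s,c=cv2.connectedComponentsWithStats(m)
    return [(round(c[i][0],1),round(c[i][1],1),int(s[i][4]),int(s[i][2]),int(s[i][3])) for i in range(1,n) if s[i][4]>=amin]
E
python3 - <<'E'
from h import *
roi={"scene":(150,80,370,280),"side":(190,80,350,290),"wrist":(0,0,512,384)}
o=r.get_obs();Z=dict(red=.058,yellow=.078,blue=.098,white=.12,cork=.01,green=.016)
for n,(a,b,c,d) in roi.items():
    p=np.load(n+"0.npz")["p"]
    for col in RNG:
        for B in blobs(p,col,6):
            if a<=B[0]<c and b<=B[1]<d: print(n,col,B,onz(n,B[0],B[1],Z[col],o).round(4))
    if n!="wrist":cv2.imwrite(f"pics/{n}0c.png",cv2.resize(p[b:d,a:c,::-1],None,fx=2.8,fy=2.8,interpolation=2))
E
```

```text
scene red (np.float64(283.1), np.float64(194.5), 23, 7, 4) [0.4598 0.0973 0.058 ]
scene red (np.float64(283.3), np.float64(207.2), 25, 7, 5) [0.4928 0.1389 0.058 ]
scene yellow (np.float64(237.0), np.float64(127.9), 29, 7, 5) [ 0.3895 -0.2561  0.078 ]
scene yellow (np.float64(237.5), np.float64(142.2), 62, 10, 7) [ 0.4368 -0.1824  0.078 ]
scene blue (np.float64(348.0), np.float64(206.0), 33, 7, 5) [0.3717 0.2697 0.098 ]
scene blue (np.float64(344.3), np.float64(224.0), 107, 13, 12) [0.4278 0.3103 0.098 ]
scene white (np.float64(172.5), np.float64(127.5), 6, 2, 4) [ 0.6003 -0.3379  0.12  ]
scene white (np.float64(332.8), np.float64(136.5), 19, 5, 6) [0.1964 0.028  0.12  ]
scene white (np.float64(254.1), np.float64(143.6), 25, 7, 4) [ 0.4286 -0.0949  0.12  ]
scene white (np.float64(362.9), np.float64(156.3), 24, 12, 5) [0.1965 0.1591 0.12  ]
scene white (np.float64(189.2), np.float64(199.1), 745, 61, 39) [0.7221 0.0068 0.12  ]
scene white (np.float64(249.3), np.float64(243.8), 984, 74, 55) [0.6778 0.2312 0.12  ]
scene cork (np.float64(174.0), np.float64(80.2), 10, 4, 6) [ 0.3526 -0.855
[... 4979 characters left out ...]
0668 0.01  ]
wrist cork (np.float64(247.4), np.float64(134.9), 7, 4, 4) [0.6659 0.0362 0.01  ]
wrist cork (np.float64(239.6), np.float64(169.8), 2540, 66, 56) [ 0.6559 -0.0078  0.01  ]
wrist cork (np.float64(197.2), np.float64(155.2), 31, 10, 10) [0.6027 0.0114 0.01  ]
wrist cork (np.float64(195.2), np.float64(162.4), 8, 6, 3) [0.5997 0.0022 0.01  ]
wrist cork (np.float64(253.2), np.float64(227.8), 1924, 52, 47) [ 0.6729 -0.087   0.01  ]
wrist cork (np.float64(90.4), np.float64(223.3), 31, 15, 12) [ 0.4302 -0.0859  0.01  ]
wrist cork (np.float64(71.3), np.float64(244.3), 66, 23, 27) [ 0.383  -0.1242  0.01  ]
wrist green (np.float64(187.9), np.float64(5.1), 542, 64, 17) [0.594  0.2015 0.016 ]
```

View pics/scene0c.png

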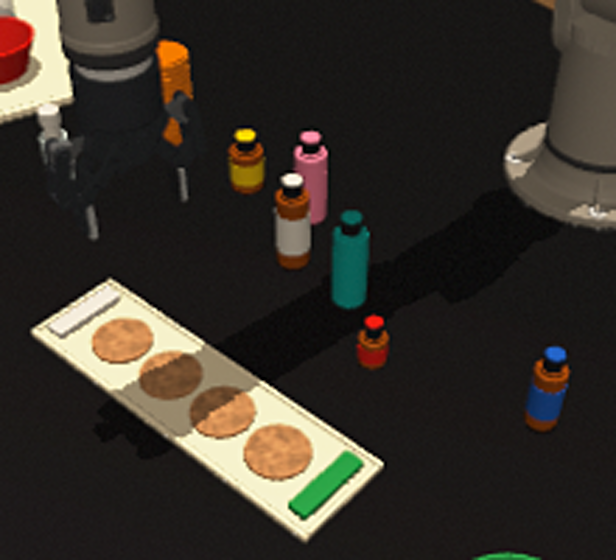

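Candidates (scene pixels): the white-label bottle is (254,158), amber with a white cap disc. Pink (261,143) and turquoise (275,172) have its shape but the wrong colour. Red (283,202), yellow (238,138) and blue (345,218) each appear once near the tray, and the small bottles at (500,260) are in a far rack. The crop confirms this, and the green strip is at the +y end (265,253). Next I'll measure the decoys and bystanders.

Run:
```python
from h import *
RNG.update(pink=[(160,60,100),(175,200,255)],turq=[(82,120,40),(95,255,255)],orange=[(8,200,150),(14,255,255)])
for n in("scene","side"):
    p=np.load(n+"0.npz")["p"]
    for c,z in(("pink",.12),("turq",.12),("orange",.13),("green",.06)):
        for B in blobs(p,c,12)[:6]: print(n,c,B,onz(n,B[0],B[1],z).round(3))
    print(onz("scene",261.1,129.3,.12).round(3),onz("scene",275.4,157.5,.12).round(3),onz("scene",334,305,.03).round(3),onz("scene",211,98,.13).round(3),onz("side",331,99,.13).round(3))
```

```text
scene pink (np.float64(260.5), np.float64(128.5), 28, 8, 4) [ 0.361 -0.152  0.12 ]
scene pink (np.float64(261.7), np.float64(143.2), 195, 12, 28) [ 0.407 -0.082  0.12 ]
scene turq (np.float64(275.2), np.float64(157.1), 34, 8, 6) [0.417 0.001 0.12 ]
scene turq (np.float64(274.4), np.float64(175.3), 346, 14, 30) [0.472 0.067 0.12 ]
scene orange (np.float64(314.1), np.float64(16.8), 646, 35, 43) [-0.505 -0.831  0.13 ]
scene orange (np.float64(397.1), np.float64(24.4), 120, 20, 13) [-0.766 -0.484  0.13 ]
scene orange (np.float64(209.7), np.float64(105.9), 47, 10, 21) [ 0.432 -0.369  0.13 ]
scene orange (np.float64(210.5), np.float64(126.8), 13, 4, 5) [ 0.5  -0.25  0.13]
scene orange (np.float64(346.8), np.float64(213.0), 20, 11, 7) [0.42  0.304 0.13 ]
scene green (np.float64(265.7), np.float64(253.0), 227, 26, 23) [0.634 0.241 0.06 ]
scene green (np.float64(334.3), np.float64(303.0), 2337, 58, 53) [0.592 0.447 0.06 ]
[ 0.362 -0.147  0.12 ] [0.418 0.003 0.12 ] [0.581 0.441 0.03 ] [ 0.399 -0.415  0.13 ] [ 0.415 -0.426  0.13 ]
side pink (np.float64(322.4), np.float64(150.9), 27, 6, 5) [ 0.358 -0.15   0.12 ]
side pink (np.float64(320.5), np.float64(166.6), 259, 14, 26) [ 0.34  -0.076  0.12 ]
side turq (np.float64(289.2), np.float64(190.5), 336, 14, 33) [0.396 0.061 0.12 ]
side orange (np.float64(327.8), np.float64(116.9), 82, 15, 20) [ 0.394 -0.318  0.13 ]
side orange (np.float64(330.1), np.float64(127.9), 29, 9, 7) [ 0.368 -0.263  0.13 ]
side orange (np.float64(297.5), np.float64(162.1), 20, 11, 6) [ 0.413 -0.057  0.13 ]
side orange (np.float64(270.5), np.float64(255.1), 28, 11, 8) [0.355 0.31  0.13 ]
side green (np.float64(208.9), np.float64(226.4), 161, 27, 10) [0.585 0.243 0.06 ]
side green (np.float64(175.1), np.float64(280.3), 1566, 47, 43) [0.583 0.447 0.06 ]
[ 0.362 -0.147  0.12 ] [0.418 0.003 0.12 ] [0.581 0.441 0.03 ] [ 0.399 -0.415  0.13 ] [ 0.415 -0.426  0.13 ]
```

Call:
{"api": "arm_command", "payload": {
  "plan": "0.012 -0.027 0 0; 0.012 -0.027 0 0; 0.012 -0.027 0 0; 0.012 -0.027 0 0; 0.012 -0.027 0 -6.1; 0.012 -0.027 0 -6.1; 0.012 -0.027 0.03 0; 0.012 -0.027 0.03 0; 0 0 0 0; 0 0 0 0",
  "hand": -1,
  "grip_force": 40
}}

```text
clock: 1.4
tcp_pos: [0.4549, 0.0812, 0.1858]
orientation: [1.972, 2.444, 0.001]
contact_force: [-0.2, -0.2, -0.7]
grip_width: 0.0851
gripper_force: 0.0
```

```bash
cat >> h.py <<'E'
SRC=dict(red=(.4585,.0966),yellow=(.388,-.256),blue=(.3705,.2695),white=(.428,-.0955))
DST=dict(red=(.6229,.1496),yellow=(.6398,.0714),blue=(.6566,-.0069),white=(.6735,-.0851))
def to(xy,z):
    o=r.get_obs();Q=R.from_rotvec(o["orientation"]).as_matrix()
    print("t",round(o["clock"],2),"tcp",o["tcp_pos"].round(4),"yaw",np.degrees(np.arctan2(Q[1,1],Q[0,1])).round(1),"tilt",Q[:,2].round(3),"go",(Q.T@(np.array([*xy,z])-o["tcp_pos"])).round(4))
E
python3 -c "
from h import *
to(SRC['red'],.025)
o=r.get_obs();p,d=eyes.grab_frame('wrist')
for B in blobs(p,'red',40):print(B,onz('wrist',B[0],B[1],.058,o).round(4))"
```

```text
t 1.4 tcp [0.4549 0.0812 0.1858] yaw 12.2 tilt [ 0.001  0.    -1.   ] go [0.0144 0.0066 0.1608]
(np.float64(261.8), np.float64(173.8), 288, 20, 19) [0.4589 0.0954 0.058 ]
```

Call:
{"api": "arm_command", "payload": {
  "plan": "0.0138 0.0067 0 0; 0 0 0.04 0; 0 0 0.04 0; 0 0 0.04 0; 0 0 0.025 0; 0 0 0.016 0; 0 0 0 0; 0 0 0 0"
}}

```text
clock: 2.45
tcp_pos: [0.4586, 0.0965, 0.0251]
orientation: [1.972, 2.444, 0.002]
contact_force: [0.1, -0.1, -0.5]
grip_width: 0.0858
gripper_force: 0.0
```

Call:
{"api": "arm_command", "payload": {
  "plan": "0 0 0 0; 0 0 0 0; 0 0 0 0; 0 0 0 0; 0 0 0 0; 0 0 0 0",
  "hand": 1
}}

```text
clock: 3.2
tcp_pos: [0.4579, 0.0961, 0.0248]
orientation: [1.973, 2.444, 0.001]
contact_force: [-1.1, -0.6, 6.3]
grip_width: 0.0307
gripper_force: 39.1
```

```bash
python3 -c "
from h import *
to(DST['red'],.185)
p,d=eyes.grab_frame('wrist');cv2.imwrite('pics/w1.png',p[:,:,::-1])"
```

```text
t 3.2 tcp [0.4579 0.0961 0.0248] yaw 12.2 tilt [ 0.001  0.    -1.   ] go [ 0.0175  0.1727 -0.1601]
```

View pics/w1.png

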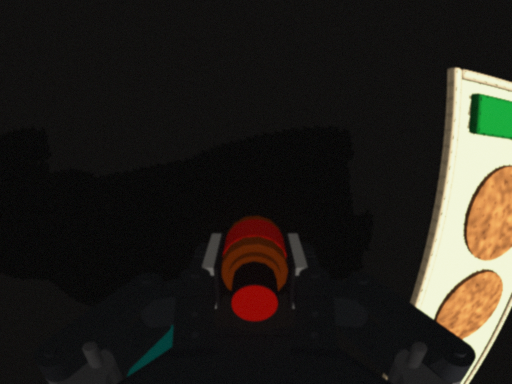

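The wrist picture shows the red bottle upright between the pads at (255,270), with the red disc at (255,302).

Call:
{"api": "arm_command", "payload": {
  "plan": "0 0 -0.02 0; 0 0 -0.04 0; 0.003 0.029 0 0; 0.003 0.029 0 0; 0.003 0.029 0 0; 0.003 0.029 0 0; 0.003 0.029 0 0; 0.0025 0.0277 0 0; 0 0 0 0; 0 0 0 0"
}}

```text
clock: 4.5
tcp_pos: [0.6218, 0.1492, 0.0838]
orientation: [-1.972, -2.444, 0.002]
contact_force: [-1.0, 0.8, -1.1]
grip_width: 0.0309
gripper_force: 39.8
```

```bash
python3 -c "
from h import *
to(DST['red'],.0348)
o=r.get_obs();p,d=eyes.grab_frame('wrist')
print(o['grip_width'],o['contact_force'])
for B in blobs(p,'cork',800):print(B,onz('wrist',B[0],B[1],.01,o).round(4))"
```

```text
t 4.5 tcp [0.6218 0.1492 0.0838] yaw 12.2 tilt [-0.002 -0.001 -1.   ] go [0.0002 0.0012 0.049 ]
0.03094366449559917 [-1.0333185   0.80524574 -1.09524102]
(np.float64(254.5), np.float64(199.9), 4904, 95, 76) [0.6204 0.1559 0.01  ]
```

Call:
{"api": "arm_command", "payload": {
  "plan": "0 0.001 0.02 0; 0 0 0.02 0; 0 0 0.006 0; 0 0 0.002 0; 0 0 0.001 0; 0 0 0 0; 0 0 0 0"
}}

```text
clock: 5.42
tcp_pos: [0.6241, 0.1499, 0.0358]
orientation: [1.973, 2.444, 0.001]
contact_force: [-0.1, 0.3, -1.2]
grip_width: 0.0307
gripper_force: 39.8
```

Call:
{"api": "arm_command", "payload": {
  "plan": "0 0 0.001 0; 0 0 0 0"
}}

```text
clock: 5.68
tcp_pos: [0.624, 0.1499, 0.0349]
orientation: [1.973, 2.445, 0.001]
contact_force: [-1.1, 0.0, 4.7]
grip_width: 0.0307
gripper_force: 40.4
```

Call:
{"api": "arm_command", "payload": {
  "plan": "0 0 0 0; 0 0 0 0; 0 0 0 0; 0 0 0 0; 0 0 -0.02 0; 0 0 -0.05 0; 0 0 -0.06 0; 0 0 0 0; 0 0 0 0",
  "hand": -1
}}

```text
clock: 6.8
tcp_pos: [0.6237, 0.1498, 0.1653]
orientation: [1.972, 2.444, 0.002]
contact_force: [0.4, -0.3, -0.0]
grip_width: 0.0856
gripper_force: 0.0
```

```bash
python3 -c "
from h import *
to(SRC['yellow'],.165)
o=r.get_obs();p,d=eyes.grab_frame('wrist');cv2.imwrite('pics/w2.png',p[:,:,::-1])
for B in blobs(p,'red',40):print(B,onz('wrist',B[0],B[1],.068,o).round(4))
for B in blobs(p,'cork',800):print(B,onz('wrist',B[0],B[1],.01,o).round(4))"
```

```text
t 6.8 tcp [0.6237 0.1498 0.1653] yaw 12.2 tilt [ 0.001  0.    -1.   ] go [-3.468e-01 -3.162e-01 -1.000e-04]
(np.float64(254.2), np.float64(199.6), 391, 23, 22) [0.624 0.149 0.068]
(np.float64(251.1), np.float64(179.7), 2859, 72, 68) [0.6208 0.1496 0.01  ]
(np.float64(251.8), np.float64(251.9), 2692, 63, 57) [0.6383 0.0708 0.01  ]
(np.float64(251.9), np.float64(308.8), 1945, 57, 46) [ 0.6551 -0.0076  0.01  ]
```

View pics/w2.png

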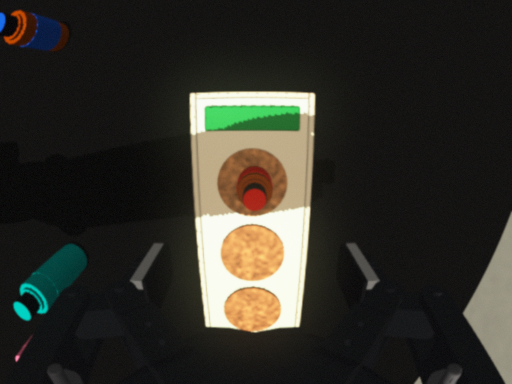

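Red stands upright on the coaster next to the green strip, with its disc at (254,199). Next is yellow.

Call:
{"api": "arm_command", "payload": {
  "plan": "-0.0289 -0.0263 -0.01 0; -0.0289 -0.0263 -0.01 0; -0.0289 -0.0263 0 0; -0.0289 -0.0263 0 0; -0.0289 -0.0263 0 0; -0.0289 -0.0263 0 0; -0.0289 -0.0263 0 0; -0.0289 -0.0263 0 0; -0.0289 -0.0263 0 0; -0.0289 -0.0263 0 0; -0.0289 -0.0263 0 0; -0.0289 -0.0263 0 0; 0 0 0 0; 0 0 0 0"
}}

```text
clock: 8.6
tcp_pos: [0.3883, -0.2551, 0.1835]
orientation: [-1.971, -2.444, 0.0]
contact_force: [-0.6, 0.5, 0.2]
grip_width: 0.0852
gripper_force: 0.0
```

```bash
python3 -c "
from h import *
to(SRC['yellow'],.035)
o=r.get_obs();p,d=eyes.grab_frame('wrist')
for B in blobs(p,'yellow',40):print(B,onz('wrist',B[0],B[1],.078,o).round(4))"
```

```text
t 8.6 tcp [ 0.3883 -0.2551  0.1835] yaw 12.2 tilt [-0.002  0.001 -1.   ] go [-0.001  -0.0002  0.1485]
(np.float64(253.6), np.float64(164.7), 216, 42, 17) [ 0.3821 -0.2296  0.078 ]
(np.float64(253.3), np.float64(199.0), 722, 31, 30) [ 0.388  -0.2581  0.078 ]
```

Call:
{"api": "arm_command", "payload": {
  "plan": "-0.002 0 0.02 0; 0 0 0.04 0; 0 0 0.04 0; 0 0 0.03 0; 0 0 0.0185 0; 0 0 0 0; 0 0 0 0"
}}

```text
clock: 9.52
tcp_pos: [0.3897, -0.2574, 0.0363]
orientation: [1.971, 2.446, 0.001]
contact_force: [0.1, -0.3, 0.1]
grip_width: 0.0854
gripper_force: 0.0
```

Call:
{"api": "arm_command", "payload": {
  "plan": "0 0 0 0; 0 0 0 0; 0 0 0 0; 0 0 0 0; 0 0 0 0; 0 0 0 0",
  "hand": 1
}}

```text
clock: 10.28
tcp_pos: [0.3892, -0.258, 0.0366]
orientation: [1.973, 2.444, 0.0]
contact_force: [-1.0, 1.4, 6.2]
grip_width: 0.0432
gripper_force: 39.9
```

Call:
{"api": "arm_command", "payload": {
  "plan": "0 0 -0.02 0; 0 0 -0.04 0; 0 0 -0.04 0; 0 0 -0.04 0; 0 0 0 0; 0 0 0 0"
}}

```text
clock: 11.02
tcp_pos: [0.3884, -0.2575, 0.1754]
orientation: [-1.972, -2.444, 0.0]
contact_force: [-0.2, -0.3, -0.7]
grip_width: 0.0432
gripper_force: 41.0
```

```bash
python3 -c "
from h import *
to(DST['yellow'],.045)
o=r.get_obs();p,d=eyes.grab_frame('wrist')
for B in blobs(p,'yellow',40):print(B,onz('wrist',B[0],B[1],o['tcp_pos'][2]+.043,o).round(4))"
```

```text
t 11.03 tcp [ 0.3884 -0.2575  0.1754] yaw 12.2 tilt [-0.001  0.    -1.   ] go [0.2683 0.3152 0.1303]
(np.float64(253.9), np.float64(221.1), 1709, 88, 49) [ 0.3801 -0.219   0.2184]
(np.float64(254.3), np.float64(310.7), 2371, 68, 43) [ 0.3879 -0.2544  0.2184]
```

Call:
{"api": "arm_command", "payload": {
  "plan": "0.0268 0.0315 0 0; 0.0268 0.0315 0 0; 0.0268 0.0315 0 0; 0.0268 0.0315 0 0; 0.0268 0.0315 0 0; 0.0268 0.0315 0 0; 0.0268 0.0315 0 0; 0.0268 0.0315 0 0; 0.0268 0.0315 0 0; 0.0268 0.0315 0 0; 0 0 0.04 0; 0 0 0.04 0; 0 0 0 0; 0 0 0 0"
}}

```text
clock: 12.82
tcp_pos: [0.6406, 0.0707, 0.0962]
orientation: [1.973, 2.445, 0.0]
contact_force: [0.0, 0.7, -1.6]
grip_width: 0.0428
gripper_force: 41.2
```

```bash
python3 -c "
from h import *
to(DST['yellow'],.0466)"
```

```text
t 12.82 tcp [0.6406 0.0707 0.0962] yaw 12.2 tilt [ 0.  0. -1.] go [ 0.0009 -0.0006  0.0496]
```

Call:
{"api": "arm_command", "payload": {
  "plan": "0 0 0.02 0; 0 0 0.02 0; 0 0 0.006 0; 0 0 0.002 0; 0 0 0.001 0; 0 0 0.0005 0; 0 0 0 0; 0 0 0 0"
}}

```text
clock: 13.82
tcp_pos: [0.6405, 0.0708, 0.0467]
orientation: [1.973, 2.445, 0.001]
contact_force: [-0.5, -0.8, -0.2]
grip_width: 0.043
gripper_force: 41.2
```

Call:
{"api": "arm_command", "payload": {
  "plan": "0 0 0.001 0; 0 0 0 0"
}}

```text
clock: 14.08
tcp_pos: [0.6405, 0.0708, 0.0466]
orientation: [1.973, 2.445, 0.001]
contact_force: [-2.8, -0.6, 9.4]
grip_width: 0.043
gripper_force: 42.2
```

Call:
{"api": "arm_command", "payload": {
  "plan": "0 0 0 0; 0 0 0 0; 0 0 0 0; 0 0 0 0; 0 0 -0.02 0; 0 0 -0.05 0; 0 0 -0.06 0; 0 0 0 0; 0 0 0 0",
  "hand": -1
}}

```text
clock: 15.2
tcp_pos: [0.6402, 0.0707, 0.1763]
orientation: [1.972, 2.444, 0.001]
contact_force: [-0.0, 0.4, -0.5]
grip_width: 0.0853
gripper_force: 0.0
```

```bash
python3 -c "
from h import *
to(SRC['blue'],.19)
o=r.get_obs();p,d=eyes.grab_frame('wrist')
for c,z in(('red',.068),('yellow',.088)):
  for B in blobs(p,c,40):print(B,onz('wrist',B[0],B[1],z,o).round(4))"
```

```text
t 15.2 tcp [0.6402 0.0707 0.1763] yaw 12.2 tilt [ 0.001  0.    -1.   ] go [ 0.2513 -0.2216 -0.014 ]
(np.float64(255.0), np.float64(97.0), 446, 25, 23) [0.6239 0.1493 0.068 ]
(np.float64(254.1), np.float64(202.0), 752, 32, 31) [0.6402 0.071  0.088 ]
```

Yellow is placed within a millimetre or so. Blue next.

Call:
{"api": "arm_command", "payload": {
  "plan": "0.0251 -0.0222 -0.01 0; 0.0251 -0.0222 -0.01 0; 0.0251 -0.0222 0 0; 0.0251 -0.0222 0 0; 0.0251 -0.0222 0 0; 0.0251 -0.0222 0 0; 0.0251 -0.0222 0 0; 0.0251 -0.0222 0 0; 0.0251 -0.0222 0 0; 0.0251 -0.0222 0 0; 0 0 0 0; 0 0 0 0"
}}

```text
clock: 16.75
tcp_pos: [0.3702, 0.2684, 0.1946]
orientation: [-1.973, -2.445, 0.003]
contact_force: [-0.4, -0.5, -0.4]
grip_width: 0.0854
gripper_force: 0.0
```

```bash
python3 -c "
from h import *
to(SRC['blue'],.055)
o=r.get_obs();p,d=eyes.grab_frame('wrist')
for B in blobs(p,'blue',40):print(B,onz('wrist',B[0],B[1],.098,o).round(4))"
```

```text
t 16.75 tcp [0.3702 0.2684 0.1946] yaw 12.2 tilt [-0.001 -0.001 -1.   ] go [0.0012 0.0007 0.1396]
(np.float64(254.5), np.float64(167.1), 266, 36, 19) [0.3648 0.2938 0.098 ]
(np.float64(254.6), np.float64(199.9), 494, 24, 25) [0.3705 0.2675 0.098 ]
```

Call:
{"api": "arm_command", "payload": {
  "plan": "0 0 0.02 0; 0 0 0.04 0; 0 0 0.04 0; 0 0 0.025 0; 0 0 0.0146 0; 0 0 0 0; 0 0 0 0"
}}

```text
clock: 17.68
tcp_pos: [0.3709, 0.2694, 0.0564]
orientation: [1.973, 2.444, 0.002]
contact_force: [0.4, -0.1, 0.6]
grip_width: 0.0853
gripper_force: 0.0
```

Call:
{"api": "arm_command", "payload": {
  "plan": "0 0 0 0; 0 0 0 0; 0 0 0 0; 0 0 0 0; 0 0 0 0; 0 0 0 0",
  "hand": 1
}}

```text
clock: 18.42
tcp_pos: [0.3704, 0.2693, 0.0562]
orientation: [1.973, 2.445, 0.001]
contact_force: [-1.2, 0.2, 5.4]
grip_width: 0.0335
gripper_force: 39.3
```

Call:
{"api": "arm_command", "payload": {
  "plan": "0 0 -0.02 0; 0 0 -0.04 0; 0 0 -0.04 0; 0 0 -0.04 0; 0 0 0 0; 0 0 0 0"
}}

```text
clock: 19.18
tcp_pos: [0.3698, 0.2686, 0.1951]
orientation: [-1.973, -2.445, 0.001]
contact_force: [0.6, -0.4, -1.7]
grip_width: 0.0329
gripper_force: 40.0
```

```bash
python3 -c "
from h import *
to(DST['blue'],.065)"
```

```text
t 19.18 tcp [0.3698 0.2686 0.1951] yaw 12.2 tilt [-0.001 -0.001 -1.   ] go [-0.3298  0.2223  0.1301]
```

Call:
{"api": "arm_command", "payload": {
  "plan": "-0.033 0.0222 0 0; -0.033 0.0222 0 0; -0.033 0.0222 0 0; -0.033 0.0222 0 0; -0.033 0.0222 0 0; -0.033 0.0222 0 0; -0.033 0.0222 0 0; -0.033 0.0222 0 0; -0.033 0.0222 0 0; -0.033 0.0222 0 0; 0 0 0 0; 0 0 0.04 0; 0 0 0.04 0; 0 0 0 0; 0 0 0 0"
}}

```text
clock: 21.05
tcp_pos: [0.6571, -0.0059, 0.1163]
orientation: [1.972, 2.445, 0.001]
contact_force: [-0.1, -0.0, 0.1]
grip_width: 0.0331
gripper_force: 40.2
```

```bash
python3 -c "
from h import *
to(DST['blue'],.0662)"
```

```text
t 21.05 tcp [ 0.6571 -0.0059  0.1163] yaw 12.2 tilt [ 0.  0. -1.] go [-0.0009 -0.0007  0.0501]
```

Call:
{"api": "arm_command", "payload": {
  "plan": "0 0 0.02 0; 0 0 0.02 0; 0 0 0.006 0; 0 0 0.002 0; 0 0 0.001 0; 0 0 0.001 0; 0 0 0.001 0; 0 0 0 0; 0 0 0 0"
}}

```text
clock: 22.18
tcp_pos: [0.6575, -0.0065, 0.0663]
orientation: [1.972, 2.444, 0.001]
contact_force: [-3.3, 0.2, 7.0]
grip_width: 0.0324
gripper_force: 41.0
```

Call:
{"api": "arm_command", "payload": {
  "plan": "0 0 0 0; 0 0 0 0; 0 0 0 0; 0 0 0 0; 0 0 -0.02 0; 0 0 -0.05 0; 0 0 -0.06 0; 0 0 0 0; 0 0 0 0",
  "hand": -1
}}

```text
clock: 23.3
tcp_pos: [0.6569, -0.0065, 0.1956]
orientation: [1.972, 2.444, 0.001]
contact_force: [-1.0, -1.1, -0.1]
grip_width: 0.0857
gripper_force: 0.0
```

```bash
python3 -c "
from h import *
to(SRC['white'],.215)
o=r.get_obs();p,d=eyes.grab_frame('wrist')
for c,z in(('red',.068),('yellow',.088),('blue',.108)):
  for B in blobs(p,c,40):print(B,onz('wrist',B[0],B[1],z,o).round(4))"
```

```text
t 23.3 tcp [ 0.6569 -0.0065  0.1956] yaw 12.2 tilt [ 0.001  0.    -1.   ] go [-0.0386 -0.2425 -0.0196]
(np.float64(254.8), np.float64(9.5), 351, 23, 20) [0.6238 0.149  0.068 ]
(np.float64(254.1), np.float64(98.6), 871, 33, 33) [0.6402 0.0707 0.088 ]
(np.float64(254.3), np.float64(203.7), 415, 24, 22) [ 0.6572 -0.0074  0.108 ]
```

Blue is good too. White next: the amber bottle with the white label, not pink or turquoise.

Call:
{"api": "arm_command", "payload": {
  "plan": "-0.0048 -0.0303 -0.01 0; -0.0048 -0.0303 -0.01 0; -0.0048 -0.0303 0 0; -0.0048 -0.0303 0 0; -0.0048 -0.0303 0 0; -0.0048 -0.0303 0 0; -0.0048 -0.0303 0 0; -0.0048 -0.0303 0 0; 0 0 0 0; 0 0 0 0"
}}

```text
clock: 24.6
tcp_pos: [0.4283, -0.0949, 0.2143]
orientation: [-1.972, -2.445, 0.0]
contact_force: [0.3, 0.5, -0.7]
grip_width: 0.085
gripper_force: 0.0
```

```bash
python3 -c "
from h import *
to(SRC['white'],.075)
o=r.get_obs();p,d=eyes.grab_frame('wrist');cv2.imwrite('pics/w3.png',p[:,:,::-1])
for B in blobs(p,'white',60):print(B,onz('wrist',B[0],B[1],.12,o).round(4))"
```

```text
t 24.6 tcp [ 0.4283 -0.0949  0.2143] yaw 12.2 tilt [-0.001  0.    -1.   ] go [-0.0005 -0.0003  0.1393]
(np.float64(21.9), np.float64(5.9), 269, 38, 20) [0.1738 0.0446 0.12  ]
(np.float64(426.8), np.float64(147.5), 9374, 92, 265) [ 0.562  -0.0186  0.12  ]
(np.float64(458.1), np.float64(3.0), 185, 33, 10) [0.5663 0.1212 0.12  ]
(np.float64(475.6), np.float64(44.4), 113, 4, 42) [0.5924 0.0901 0.12  ]
(np.float64(8.7), np.float64(112.5), 315, 24, 30) [ 0.1789 -0.0603  0.12  ]
(np.float64(254.3), np.float64(201.8), 517, 26, 25) [ 0.4286 -0.0965  0.12  ]
```

View pics/w3.png

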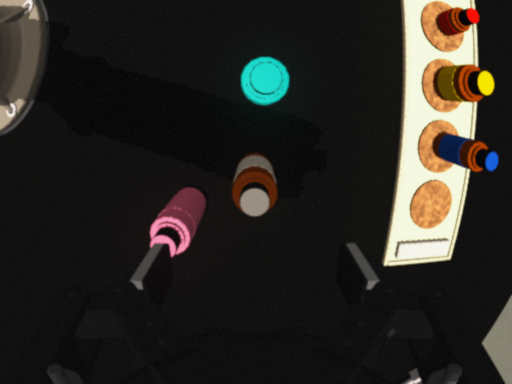

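The white-label bottle is centred under the gripper with its disc at (254,201). The pink one (170,240) is clear of the finger's path, about 45 mm from it by calculation. Descending.

Call:
{"api": "arm_command", "payload": {
  "plan": "0 0 0.02 0; 0 0 0.04 0; 0 0 0.04 0; 0 0 0.025 0; 0 0 0.0143 0; 0 0 0 0; 0 0 0 0"
}}

```text
clock: 25.52
tcp_pos: [0.429, -0.0952, 0.0761]
orientation: [1.972, 2.444, 0.001]
contact_force: [0.6, 0.4, -0.1]
grip_width: 0.0851
gripper_force: 0.0
```

Call:
{"api": "arm_command", "payload": {
  "plan": "0 0 0 0; 0 0 0 0; 0 0 0 0; 0 0 0 0; 0 0 0 0; 0 0 0 0",
  "hand": 1
}}

```text
clock: 26.28
tcp_pos: [0.4284, -0.0953, 0.076]
orientation: [1.973, 2.444, 0.001]
contact_force: [-1.5, 0.2, 5.9]
grip_width: 0.0389
gripper_force: 39.6
```

Call:
{"api": "arm_command", "payload": {
  "plan": "0 0 -0.02 0; 0 0 -0.04 0; 0 0 -0.04 0; 0 0 -0.04 0; 0 0 0 0; 0 0 0 0"
}}

```text
clock: 27.02
tcp_pos: [0.4273, -0.0951, 0.2146]
orientation: [-1.972, -2.444, 0.001]
contact_force: [-0.8, -0.8, -3.1]
grip_width: 0.0392
gripper_force: 41.1
```

```bash
python3 -c "
from h import *
to(DST['white'],.085)"
```

```text
t 27.02 tcp [ 0.4273 -0.0951  0.2146] yaw 12.2 tilt [-0.001  0.    -1.   ] go [-0.0423  0.2429  0.1293]
```

Call:
{"api": "arm_command", "payload": {
  "plan": "-0.0053 0.0304 0 0; -0.0053 0.0304 0 0; -0.0053 0.0304 0 0; -0.0053 0.0304 0 0; -0.0053 0.0304 0 0; -0.0053 0.0304 0 0; -0.0053 0.0304 0 0; -0.0053 0.0304 0 0; 0 0 0 0; 0 0 0.04 0; 0 0 0.04 0; 0 0 0 0; 0 0 0 0"
}}

```text
clock: 28.65
tcp_pos: [0.6749, -0.0855, 0.1361]
orientation: [1.973, 2.444, 0.0]
contact_force: [0.7, 0.0, -1.1]
grip_width: 0.039
gripper_force: 41.3
```

```bash
python3 -c "
from h import *
to(DST['white'],.086)"
```

```text
t 28.65 tcp [ 0.6749 -0.0855  0.1361] yaw 12.2 tilt [ 0. -0. -1.] go [ 0.0007 -0.0013  0.0501]
```

Call:
{"api": "arm_command", "payload": {
  "plan": "0 -0.001 0.02 0; 0 0 0.02 0; 0 0 0.006 0; 0 0 0.002 0; 0 0 0.001 0; 0 0 0.001 0; 0 0 0.001 0; 0 0 0 0; 0 0 0 0"
}}

```text
clock: 29.78
tcp_pos: [0.6743, -0.0856, 0.0861]
orientation: [1.972, 2.444, 0.001]
contact_force: [-3.0, 0.1, 6.8]
grip_width: 0.0393
gripper_force: 42.3
```

Call:
{"api": "arm_command", "payload": {
  "plan": "0 0 0 0; 0 0 0 0; 0 0 0 0; 0 0 0 0; 0 0 -0.02 0; 0 0 -0.05 0; 0 0 -0.06 0; 0 0 -0.04 0; 0 0 0 0; 0 0 0 0",
  "hand": -1
}}

```text
clock: 31.02
tcp_pos: [0.6735, -0.0855, 0.2548]
orientation: [1.973, 2.445, 0.0]
contact_force: [-0.1, 0.8, -0.7]
grip_width: 0.0855
gripper_force: 0.0
```

```bash
python3 -c "
from h import *
for n,(a,b,c,d) in dict(scene=(150,80,370,290),side=(170,80,370,290)).items():
  p,_=eyes.grab_frame(n);cv2.imwrite(f'pics/{n}1.png',cv2.resize(p[b:d,a:c,::-1],None,fx=2.8,fy=2.8,interpolation=2))
  for col,z in(('red',.068),('yellow',.088),('blue',.108),('white',.13)):
    for B in blobs(p,col,12):
      if a<B[0]<c and b<B[1]<d and B[2]<200:print(n,col,B,onz(n,B[0],B[1],z).round(4),DST[col])
"
```

```text
scene red (np.float64(248.5), np.float64(228.0), 26, 6, 5) [0.6253 0.1514 0.068 ] (0.6229, 0.1496)
scene red (np.float64(249.2), np.float64(241.2), 28, 7, 5) [0.65   0.1899 0.068 ] (0.6229, 0.1496)
scene yellow (np.float64(227.7), np.float64(208.6), 51, 9, 8) [0.6409 0.0731 0.088 ] (0.6398, 0.0714)
scene yellow (np.float64(228.6), np.float64(225.3), 94, 14, 10) [0.6724 0.1266 0.088 ] (0.6398, 0.0714)
scene blue (np.float64(207.4), np.float64(190.2), 28, 6, 6) [ 0.6578 -0.006   0.108 ] (0.6566, -0.0069)
scene blue (np.float64(209.5), np.float64(208.3), 96, 11, 12) [0.6898 0.0596 0.108 ] (0.6566, -0.0069)
scene white (np.float64(159.4), np.float64(110.6), 13, 7, 4) [ 0.5948 -0.4501  0.13  ] (0.6735, -0.0851)
scene white (np.float64(332.7), np.float64(136.3), 21, 5, 6) [0.207  0.0364 0.13  ] (0.6735, -0.0851)
scene white (np.float64(363.1), np.float64(156.4), 27, 12, 4) [0.2075 0.1673 0.13  ] (0.6735, -0.0851)
scene white (np.float64(200.6), np.float64(190.2), 29, 8, 8) [0.6833 0.0041 0.13  ] (0.6735, -0.0851)
side red (np.float64(211.9), np.float64(200.3), 20, 5, 5) [0.6221 0.152  0.06
[... 554 characters left out ...]
), np.float64(90.4), 16, 6, 4) [ 0.7098 -0.3623  0.13  ] (0.6735, -0.0851)
side white (np.float64(283.8), np.float64(96.1), 44, 7, 12) [ 0.5848 -0.3745  0.13  ] (0.6735, -0.0851)
side white (np.float64(225.1), np.float64(97.9), 74, 18, 9) [ 0.7854 -0.2783  0.13  ] (0.6735, -0.0851)
side white (np.float64(285.0), np.float64(104.5), 15, 6, 6) [ 0.5616 -0.3274  0.13  ] (0.6735, -0.0851)
side white (np.float64(229.1), np.float64(136.5), 12, 5, 4) [ 0.6731 -0.0842  0.13  ] (0.6735, -0.0851)
side white (np.float64(222.2), np.float64(150.1), 48, 7, 12) [ 0.6638 -0.0131  0.13  ] (0.6735, -0.0851)
side white (np.float64(230.1), np.float64(155.1), 45, 5, 10) [ 0.6288 -0.0015  0.13  ] (0.6735, -0.0851)
```

View pics/scene1.png

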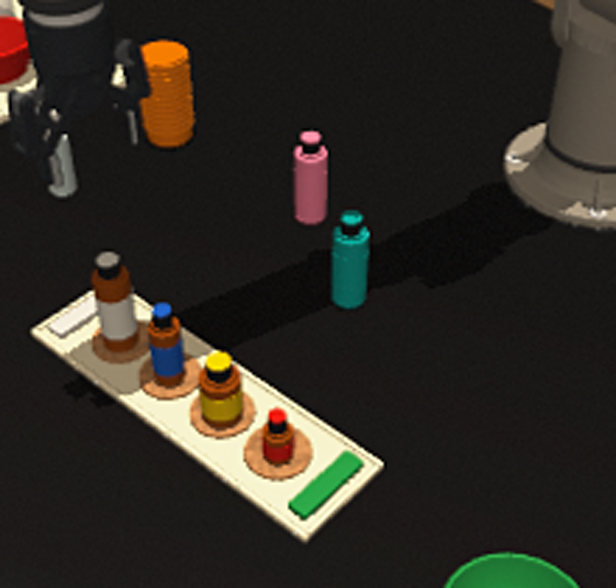

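View pics/side1.png

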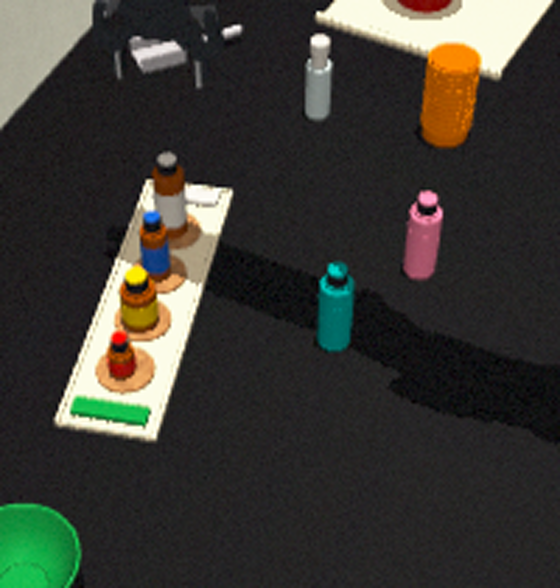

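In both views all four bottles stand upright in the right order, centred within about 3 mm. The gripper is clear and the bowl, spray bottle and cups look untouched.

```bash
python3 -c "
from bench import ticket
print(ticket.hand_in())"
```

```text
the job is handed in; nothing more can be done
None
```

The job is handed in (no verdict was returned): red, yellow, blue and white stand upright and released on their coasters in height order from the green end, within about 3 mm of centre by camera, with the bowl, spray bottle and cups left where they stood.

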